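# Wedge the rocking surface plate

## Robot

A 7-joint arm with a two-finger parallel gripper is mounted at the origin on a cart in front of the work surface, level with it; the furniture and walls round the work are solid. World frame = base frame: x ahead of the robot, y to its left, z up, the work surface at z = 0. Lengths are in m, angles in rad, forces in N, time in s.
With the tool pointing down it reaches from about 0.4 to 0.9 m from the base axis. Payload 5.5 kg.
Tool frame: the origin (TCP) lies at the very end of the fingers, on their centre line; the grasp point (between the pads) lies 19 mm behind it; z points along the fingers, y is the line along which they close (so a half turn about z gives the same grasp; the last joint's range is limited). The gripper opens to 92 mm and grips with 3 to 60 N. Pads are 19 mm wide; open, the fingers measure 130 mm over their backs; the gripper's body (75 mm by 190 mm) begins 47 mm behind the grasp point.
Start: joints at [-1.021, 0.501, -0.427, 1.55, 0.221, 1.138, -0.21], TCP at [0.184, 0.623, 0.227] pointing down, gripper open.
Joint ranges: [-2.88, 2.88], [-0.31, 2.03], [-1.54, 1.56], [0.2, 2.42], [-1.41, 4.55], [0.19, 2.02], [-2.57, 2.57]. Speed limits (rad/s): [2.57, 2.57, 3.14, 3.14, 3.14, 3.14, 3.14].

## Interface

Orientations are given as a rotation vector (axis times angle).
In Python, from station import * gives the robot as it stands. Calls block until the motion is done:
- move_pose(position, orientation): joint-space move of the TCP to a pose.
- line_to(position, ori=None, feed=0.15): straight line of the TCP; ori=None keeps the orientation; feed is the mean speed in m/s.
- movej(angles): joint-space move.
- set_gripper(opening, strength=None): opening from 0.0 (shut) to 1.0 (fully open); strength is the grip in N (None keeps the last); returns when the fingers have stopped.
- sleep(seconds).
- ik(position, orientation): joint angles nearest the present ones, or None.
- camera(name): name is "scene" or "top" or "wrist"; returns the picture (480x640x3 uint8, blue, green, red); there is no depth.
- camera_params(name): a dict with "fx", "fy", "cx", "cy" (pixels), "dist" ([k1, k2, p1, p2, k3] as OpenCV has them; the pictures are not rectified), "T" (4x4, takes a point from camera to world coordinates). Camera axes: x right, y up, looking along -z (the intrinsics and any distortion apply to the point x, -y, -z); pixel columns grow to the right and rows downward; lengths in m; the calibration is good to about 2 mm. A picture is of the moment at which its call begins: read the wrist's pose just before it. camera_params takes no time and is no camera call; for the wrist camera it gives the pose at the moment of the call.
A pose or a line that the arm cannot do raises Unreachable and nothing moves.
- sign_off(): hands the job in; it is judged then, once.
Readings, each from a call of its own:
- read_time_s(): time.
- read_q(): joint angles.
- read_joint_vel(): joint speeds.
- read_joint_efforts(): joint torques, N m.
- read_ee_pos(): TCP position.
- read_ee_rot(): TCP orientation.
- read_ft_force(): force on the tool from outside, world axes, zero at the start.
- read_ft_torque(): the same for the moment, N m.
- read_grip_width(): opening from 0.0 (shut) to 1.0 (fully open).
- read_finger_force(): force on a finger pad.
Only numpy, scipy, OpenCV 4.12 (cv2) and the standard library are available. Lean on these libraries where they do the work, as an engineer would, in place of code of your own. Each camera call takes 0.05 s, during which the arm holds its last target. There are 200 camera calls.

## Task

The small cast-iron surface plate rocks because one of its levelling feet is too short. With the fingertips, push the wooden wedge thin end first under that short foot until the plate no longer rocks, not so far that the wedge jacks the plate up, and prove it by pressing down on the plate's corner above that foot: the corner must stay put and the wedge carry it. Grip and lift nothing, leave the plate standing where it is, leave the things around it alone, and finish clear of everything.

Things in the scene. Friction and masses are not known exactly. Their poses are not given: they have to be found in the camera images.
- plate: cast-iron surface plate, dark with a bright ground top, loose, about 1.5 kg, 130 mm along its x, 90 mm along its y; flat top 48 mm, slab underside 32 mm above the board (lower near the corner opposite the short foot). Origin: centre of the plate at board's top, z up. Four domed feet, 20 mm wide, at x = +-50, y = +-32 mm; it rests level on three, the one at x = -50, y = +32 mm is short.
- plate_corner (a point): point on the plate's top face straight above the short foot (x = -50, y = +32 mm in the plate's frame, 48 mm above the board): where to press
- wedge: plain smooth wooden wedge, loose, about 60 g, 90 mm long, 40 mm wide. Origin: centre of its flat underside; x points to the thin end. Thin end 2 mm high at x = +45 mm, upright heel face 16 mm high at x = -45 mm, even slope between (1 mm of height per 6.4 mm). Pushed on the heel it slides at under 1 N; wedged snugly under the foot it resists by 2 to 3 N, at 4 to 9 N it jacks up or shoves the plate.
- wedge_toe (a point): middle of the wedge's thin end, at its underside. At the start the wedge lies flat on the board on the robot's side of the plate, thin end facing roughly towards the short foot and about 20 to 40 mm from it; it must be steered a little to meet the foot with its middle.
- short_foot (a point): lowest point of the short foot's dome (the near left foot seen from the robot). It hangs 4 to 8 mm above the board, another amount each time, fixed during a run. About 3 N down on the corner above it tips the plate until this foot touches; let go, the plate falls back level.
- brass_part: small turned brass part, 20 x 50 x 20 mm, lying on the bench right of the wedge; to be left alone. Origin: centre of its underside
- hex_key: black hex key, 29 x 84 x 5 mm, lying near the bench's front edge farther right (another one lies fixed beside it); to be left alone. Origin: centre of its underside
- tin: round tin, 57 mm diameter, 28 mm high, standing left of the wedge in front of the lathe; to be left alone. Origin: centre of its underside
- board: fixed grey laminated board, 400 mm along x, 152 mm along y, lying on the bench between lathe and cross table; plate and wedge stand on it. Origin: centre of its underside; its top is 15 mm above the bench

How it is judged:
By the outcome, as a careful person would: the job done as asked, in the order asked, and still so for the second after the job is handed in, with the robot touching nothing.
It also fails if it takes over 54 s, if anything falls off the work surface, if the arm or the gripper's body presses on something with over 40 N, if the wrist force passes 120 N, or if a joint passes its speed limit or range.

## Working session

There is one attempt and no reset: what is moved stays moved. The work goes in short steps, each a Python script; the robot and the scene stay as the last script left them, time stands still between calls to the robot, and variables do not carry over. Pictures are saved under pics/ and viewed, at most 10 in all, crops included, and the job is handed in when it is done.

```bash
mkdir -p pics; ls; python3 - <<'E'
from station import *
import cv2
for n in ("scene","top"):
    cv2.imwrite(f"pics/{n}0.png",camera(n)); p=camera_params(n); print(n,p["fx"],p["cx"],p["cy"],p["dist"],p["T"].round(3).tolist() if hasattr(p["T"],'round') else p["T"])
print(read_time_s(),read_ee_pos(),read_ee_rot(),read_ft_force())
E
```

```text
pics
scene 533.9667149503709 314.0864024698291 242.40282904500316 [-0.03930366  0.          0.          0.          0.        ] [[0.862, 0.367, -0.35, 0.209], [-0.507, 0.617, -0.602, -0.784], [-0.005, 0.696, 0.718, 0.671], [0.0, 0.0, 0.0, 1.0]]
top 439.00355114474183 319.56783327939326 234.05765027862032 [-0.00697795  0.          0.          0.          0.        ] [[0.027, 0.992, -0.124, 0.418], [-1.0, 0.026, -0.005, -0.312], [-0.002, 0.124, 0.992, 0.919], [0.0, 0.0, 0.0, 1.0]]
0.1 [0.18373912 0.62284727 0.22580405] [-4.48808053e-01 -3.10909494e+00  2.62510670e-03] [-0.49533042  0.22115752  0.2395839 ]
```

View pics/top0.png

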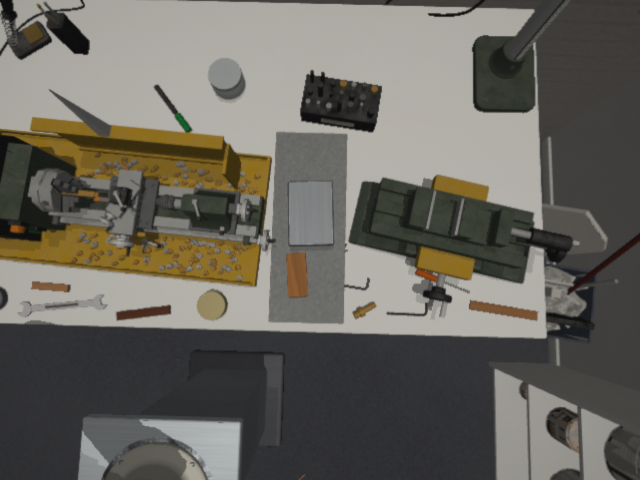

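View pics/scene0.png

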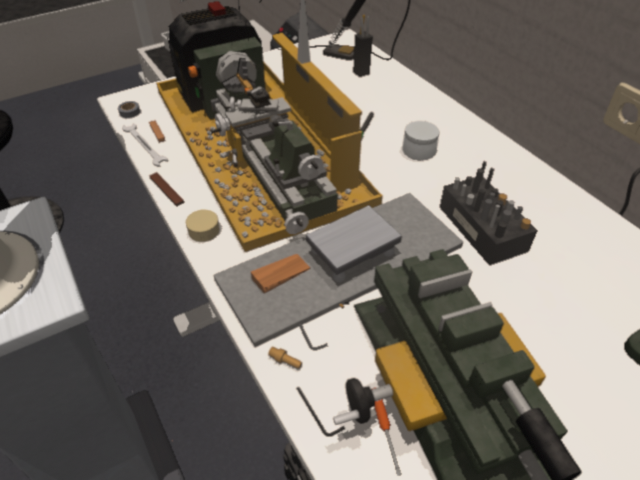

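The top view shows the board at columns 270–347, the plate at (289–333, 181–246) and the wedge at (287–307, 253–298). Next I'll enlarge both views to read the corners.

```bash
python3 - <<'E'
import cv2
t=cv2.imread("pics/top0.png")[172:304,262:352]; s=cv2.imread("pics/scene0.png")[200:300,240:410]
a=cv2.resize(t,None,fx=4.5,fy=4.5,interpolation=cv2.INTER_CUBIC)
cv2.imwrite("pics/topc.png",a)
cv2.imwrite("pics/scc.png",cv2.resize(s,None,fx=4.7,fy=4.7,interpolation=cv2.INTER_CUBIC))
E
```

```text
(no output)
```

View pics/topc.png

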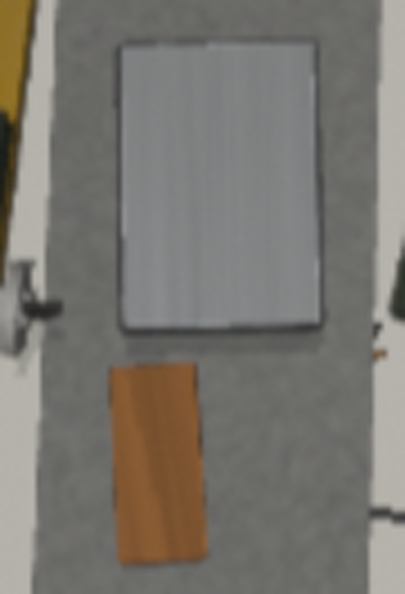

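View pics/scc.png

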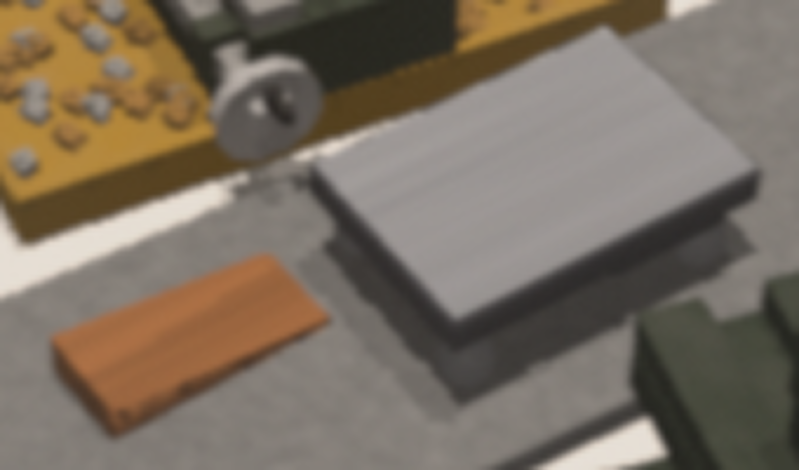

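The corners are readable in both crops. In the top crop the plate's are (120,43), (317,42), (322,327), (122,329). The wedge toe is at (110,367) and (195,364), and its heel at (118,563) and (206,557). The lathe handwheel is close on the left, so I'll triangulate it too.

```bash
cat > h.py <<'E'
import numpy as np, cv2
from station import *
def ray(n,uv,p=None):
    p=p or camera_params(n); T=np.array(p["T"])
    K=np.array([[p["fx"],0,p["cx"]],[0,p["fy"],p["cy"]],[0,0,1]])
    x=cv2.undistortPoints(np.array([[uv]],float),K,np.array(p["dist"]))[0,0]
    return T[:3,3], T[:3,:3]@np.array([x[0],-x[1],-1.])
def onz(n,uv,z,p=None):
    o,d=ray(n,uv,p); return (o+d*(z-o[2])/d[2])[:2]
def tri(a,b):
    (o,d),(q,e)=a,b
    s=np.linalg.lstsq(np.c_[d,-e],q-o,rcond=None)[0]
    return (o+d*s[0]),(q+e*s[1])
tc=lambda u,v:(262+(u+.5)/4.5-.5,172+(v+.5)/4.5-.5)
sc=lambda u,v:(240+(u+.5)/4.7-.5,200+(v+.5)/4.7-.5)
E
python3 - <<'E'
from h import *
np.set_printoptions(precision=4,suppress=True)
P=np.array([onz("top",tc(*c),.063) for c in [(120,43),(317,42),(322,327),(122,329)]])
S=np.array([onz("scene",sc(*c),.063) for c in [(605,27),(758,175),(457,325),(313,170)]]) # FL FR NR NL
W=np.array([onz("top",tc(*c),z) for c,z in [((110,367),.017),((195,364),.017),((206,557),.031),((118,563),.031)]])
V=np.array([onz("scene",sc(*c),z) for c,z in [((270,255),.017),((328,320),.017),((115,437),.016),((52,343),.031)]])
for n,A in (("plate",P),("plate sc",S),("wedge",W),("wedge sc",V)):
    x=(A[0]+A[1]-A[2]-A[3])/2
    print(n,A.tolist(),"\n c",A.mean(0),"yaw",np.degrees(np.arctan2(x[1],x[0])),"len",np.linalg.norm(x),"wid",np.linalg.norm(A[0]+A[3]-A[1]-A[2])/2)
print(tri(ray("top",tc(45,308)),ray("scene",sc(275,100))))
# wheel top, tray corner
import cv2
for p in [(0.35,-.21,.03),(0.32,-.21,.03),(.42,-.21,.05)]:
  for yaw in (0,np.pi/2,-np.pi/2):
    from scipy.spatial.transform import Rotation as R
    r=(R.from_euler('z',yaw)*R.from_euler('y',np.pi)).as_rotvec(); print(p,yaw,ik(p,r))
E
```

```text
plate [[0.629587876513785, -0.24240959107085444], [0.6323231490892057, -0.3296990240584029], [0.5054699187699517, -0.33479727601267995], [0.5022959981586588, -0.2477987929582215]] 
 c [ 0.5674 -0.2887] yaw 2.363004822687814 len 0.12718070112166507 wid 0.08719403110646902
plate sc [[0.628376863311047, -0.24595887673172478], [0.6304759985399605, -0.334729986178847], [0.5061931545109418, -0.339862158963746], [0.5013591815803197, -0.2552304047606433]] 
 c [ 0.5666 -0.2939] yaw 3.280412225640686 len 0.12585648656729892 wid 0.08677070518160251
wedge [[0.4892259992926, -0.2394793463241412], [0.49163129085065016, -0.2783210924427828], [0.40452022883081823, -0.28637926454966117], [0.4008303517332907, -0.2473070657608356]] 
 c [ 0.4466 -0.2629] yaw 5.172001625417799 len 0.08811209715105976 wid 0.039075996122887785
wedge sc [[0.4891642805340296, -0.24435866742823942], [0.4914657995030931, -0.2814914704165804], [0.4047763520283535, -0.289431306308352], [0.40023360622903026, -0.2537245140713793]] 
 c [ 0.4464 -0.2673] yaw 5.627782089613605 len 0.08823535830653362 wid 0.036580222090657546
(array([
[... 189 characters left out ...]
273  0.7398  1.1283  2.3026 -1.0412  0.7837 -1.6883]
(0.35, -0.21, 0.03) -1.5707963267948966 [ 0.0777  0.4308  0.4584  2.2902 -0.4003  0.4941  0.8557]
(0.32, -0.21, 0.03) 0 [ 0.1694  0.3879  0.3875  2.3453 -0.3304  0.4562  2.4001]
(0.32, -0.21, 0.03) 1.5707963267948966 [-0.4072  0.6979  1.1289  2.3595 -1.0348  0.7418 -1.6386]
(0.32, -0.21, 0.03) -1.5707963267948966 [ 0.1083  0.3986  0.4585  2.3471 -0.3936  0.4645  0.8907]
(0.42, -0.21, 0.05) 0 [ 0.17    0.4402  0.2798  2.139  -0.2137  0.5881  2.1737]
(0.42, -0.21, 0.05) 1.5707963267948966 [-0.4591  0.7688  1.1289  2.1562 -0.9656  0.8698 -1.8617]
(0.42, -0.21, 0.05) -1.5707963267948966 [-0.2845  0.5886  0.8553  2.1522 -0.7024  0.7057  1.0513]
```

Measurements: the plate is near (0.567, -0.291) with yaw about 2.7°, and the short foot is near (0.516, -0.261). The wedge centre is near (0.4465, -0.265) with yaw about 5.3°. The sizes agree with those given. The handwheel knob is at (0.51, -0.213, 0.057). I'll go there high over the lathe and look from the wrist.

```bash
cat >> h.py <<'E'
from scipy.spatial.transform import Rotation as R
def down(yaw): # tool x -> -x world rotated by yaw; tool y along world y rotated by yaw
    return (R.from_euler('z',yaw)*R.from_euler('y',np.pi)).as_rotvec()
def ft(n=12,dt=0.01):
    a=[]
    for _ in range(n): a.append(read_ft_force()); sleep(dt)
    return np.mean(a,0)
E
python3 - <<'E'
from h import *
np.set_printoptions(precision=3,suppress=True)
p=camera_params("wrist");T=np.array(p["T"]);Rt=R.from_rotvec(read_ee_rot())
print("cam in tool",Rt.inv().apply(T[:3,3]-read_ee_pos()),(Rt.inv().as_matrix()@T[:3,:3]).round(2).tolist(),p["fx"])
for yaw in (0.07,0.07+np.pi,.07-np.pi):
  for pos in [(.3,.45,.45),(.45,.05,.45),(.40,-.265,.30),(.38,-.267,.03),(.46,-.262,.03),(.516,-.26,.07)]: print(round(yaw,2),pos,ik(pos,down(yaw)))
E
```

```text
cam in tool [ 0.073 -0.    -0.159] [[0.0, 0.96, 0.27], [1.0, -0.0, -0.0], [-0.0, 0.27, -0.96]] 367.7272255592842
0.07 (0.3, 0.45, 0.45) [-0.596  0.169 -0.511  1.488  0.083  1.506  0.535]
0.07 (0.45, 0.05, 0.45) [-0.238 -0.036  0.065  1.688  0.002  1.49   1.468]
0.07 (0.4, -0.265, 0.3) [-0.33   0.12   0.939  1.908 -0.105  1.165  2.288]
0.07 (0.38, -0.267, 0.03) [ 0.254  0.485  0.358  2.159 -0.319  0.547  2.489]
0.07 (0.46, -0.262, 0.03) [ 0.25   0.555  0.269  2.002 -0.245  0.616  2.322]
0.07 (0.516, -0.26, 0.07) [ 0.24   0.548  0.232  1.868 -0.177  0.745  2.211]
3.21 (0.3, 0.45, 0.45) [-1.077  0.139  0.051  1.503 -0.007  1.499 -2.527]
3.21 (0.45, 0.05, 0.45) [-0.383 -0.041  0.205  1.692  0.008  1.49  -1.679]
3.21 (0.4, -0.265, 0.3) [-0.219  0.107  0.812  1.906 -0.084  1.163 -0.877]
3.21 (0.38, -0.267, 0.03) [-0.006  0.561  0.68   2.166 -0.62   0.614 -0.377]
3.21 (0.46, -0.262, 0.03) [-0.196  0.734  0.868  2.015 -0.812  0.781 -0.334]
3.21 (0.516, -0.26, 0.07) [-0.23   0.731  0.893  1.884 -0.731  0.892 -0.473]
-3.07 (0.3, 0.45, 0.45) [-1.077  0.139  0.051  1.503 -0.007  1.499 -2.527]
-3.07 (0.45, 0.05, 0.45) [-0.383 -0.041  0.205  1.692  0.008  1.49  -1.679]
-3.07 (0.4, -0.265, 0.3) [-0.219  0.107  0.812  1.906 -0.084  1.163 -0.877]
-3.07 (0.38, -0.267, 0.03) [-0.006  0.561  0.68   2.166 -0.62   0.614 -0.377]
-3.07 (0.46, -0.262, 0.03) [-0.196  0.734  0.868  2.015 -0.812  0.781 -0.334]
-3.07 (0.516, -0.26, 0.07) [-0.23   0.731  0.893  1.884 -0.731  0.892 -0.473]
```

```bash
python3 - <<'E'
from h import *
o=down(.07+np.pi)
movej(ik([.25,.55,.42],read_ee_rot())); print(read_time_s())
move_pose([.45,.05,.42],o); set_gripper(0.0); move_pose([.43,-.265,.25],o)
p=camera_params("wrist"); im=camera("wrist"); cv2.imwrite("pics/w1.png",im)
import pickle; pickle.dump(p,open("w1.pkl","wb"))
print(read_time_s(),read_ee_pos(),read_q(),read_grip_width(),ft())
E
```

```text
0.975
5.75 [ 0.43126747 -0.26374675  0.2505488 ] [ 0.05212687  0.19837501  0.5070516   1.90778849 -0.11087777  1.06150626
 -0.89327863] 0.0026863255298608954 [ 0.24230556  0.12122107 -0.31057499]
```

View pics/w1.png

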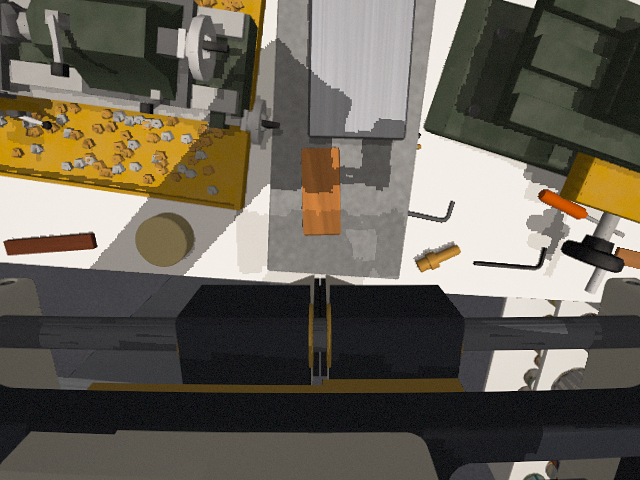

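The wrist view shows the wedge at (302–340, 148–235), the plate's near edge at row about 137, and the closed fingers at (320, 280). I'll enlarge it for exact corners.

```bash
python3 - <<'E'
import cv2
t=cv2.imread("pics/w1.png")[110:300,270:430]
cv2.imwrite("pics/w1c.png",cv2.resize(t,None,fx=3.1,fy=3.1,interpolation=cv2.INTER_CUBIC))
E
```

```text
(no output)
```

View pics/w1c.png

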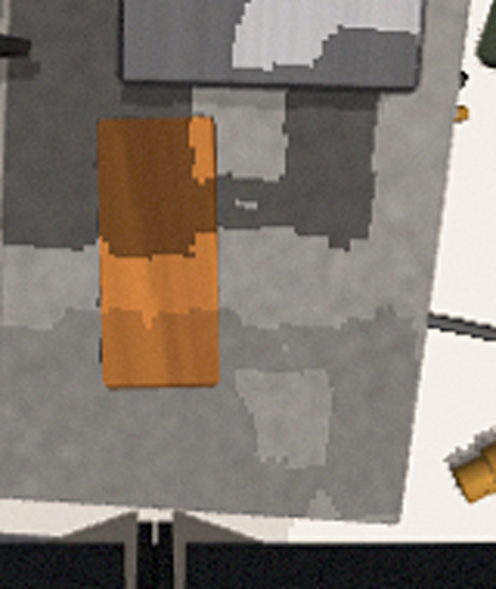

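```bash
python3 - <<'E'
from h import *
import pickle; p=pickle.load(open("w1.pkl","rb"))
np.set_printoptions(precision=4,suppress=True)
wc=lambda u,v:(270+(u+.5)/3.1-.5,110+(v+.5)/3.1-.5)
L,Rr=[onz("wrist",wc(*c),.063,p) for c in [(124,79),(416,86)]]
W=np.array([onz("wrist",wc(*c),z,p) for c,z in [((98,120),.017),((215,117),.017),((218,386),.031),((103,386),.031)]])
e=L-Rr; print("plate near edge",L,Rr,np.linalg.norm(e),"yaw",np.degrees(np.arctan2(-e[0],e[1])))
x=(W[0]+W[1]-W[2]-W[3])/2
print(W,"toe",W[:2].mean(0),"heel",W[2:].mean(0),"yaw",np.degrees(np.arctan2(x[1],x[0])),np.linalg.norm(x),np.linalg.norm(W[0]-W[1]))
y=np.radians(2.7);r=np.array([[np.cos(y),-np.sin(y)],[np.sin(y),np.cos(y)]])
print("foot",(L+Rr)/2+r@[.015,.032])
E
```

```text
plate near edge [ 0.5034 -0.2497] [ 0.5079 -0.3355] 0.08595876827880995 yaw 3.007999979552238
[[ 0.4893 -0.2406]
 [ 0.4931 -0.2797]
 [ 0.4039 -0.2878]
 [ 0.401  -0.2484]] toe [ 0.4912 -0.2601] heel [ 0.4024 -0.2681] yaw 5.107422245404203 0.08913612162947473 0.0392346398095795
foot [ 0.5191 -0.2599]
```

The wrist view agrees: heel at (0.402, -0.268), yaw 5.1°, foot at about (0.517, -0.2605). Next I'll push the heel with both fingertips, turning the wedge to 3° so it meets the foot on its middle. I'll watch the force and stop when it's snug.

```bash
cat > push.py <<'E'
from h import *
Z=.0225; foot=np.array([.517,-.2605]); yf=np.radians(3.)
dr=lambda y:np.array([np.cos(y),np.sin(y)])
def go(heel,yaw,back=.0095,z=Z,feed=.05):
    line_to([*(np.array(heel)-back*dr(yaw)),z],down(yaw+np.pi),feed=feed)
def creep(s0,s1,step,stop,zero):
    """heel distance s behind the foot, from s0 down to s1; stop on push force"""
    s=s0; F=0; log=[]
    while s>s1 and F<stop:
        s-=step; go(foot-s*dr(yf),yf,feed=.02)
        f=ft(10)-zero; F=-f[:2]@dr(yf); log.append((round(s*1e3,1),round(F,2),round(f[2],2)))
    print(log); return s,F
E
python3 - <<'E'
from push import *
h0=np.array([.4024,-.268]); y0=np.radians(5.1)
set_gripper(.2)
move_pose([*(h0-.035*dr(y0)),.09],down(y0+np.pi))
go(h0,y0,.035,feed=.1)
sleep(.2); zero=ft(20); np.save("zero.npy",zero); print("zero",zero,read_time_s(),read_ee_pos())
go(h0,y0,.013,feed=.06)
h1=foot-.085*dr(yf)
for a in np.linspace(0,1,7):
    go(h0+a*(h1-h0),y0+min(1,a*1.3)*(yf-y0),feed=.04); f=ft(6)-zero; print(round(a,2),f.round(2))
    if -f[0]>3.5: print("STOP"); break
else:
    print(creep(.085,.048,.001,1.5,zero))
print(read_time_s(),read_ee_pos(),(R.from_rotvec(read_ee_rot()).as_euler('zyx')))
cv2.imwrite("pics/w2.png",camera("wrist")); import pickle; pickle.dump(camera_params("wrist"),open("w2.pkl","wb"))
E
```

```text
zero [0.03622684 0.04002548 0.02319507] 8.3083 [ 0.36780026 -0.27117748  0.02281517]
0.0 [-0.07  0.06  0.06]
0.17 [-0.05 -0.14  0.01]
0.33 [-0.14 -0.12  0.03]
0.5 [ 0.04 -0.05  0.01]
0.67 [-0.1   0.07  0.41]
0.83 [-0.12 -0.31 -0.38]
1.0 [-0.1   0.04  0.01]
[(84.0, np.float64(0.1), np.float64(-0.24)), (83.0, np.float64(0.1), np.float64(0.04)), (82.0, np.float64(0.08), np.float64(0.05)), (81.0, np.float64(-0.04), np.float64(-0.22)), (80.0, np.float64(0.12), np.float64(-0.02)), (79.0, np.float64(0.32), np.float64(-0.04)), (78.0, np.float64(-0.04), np.float64(0.02)), (77.0, np.float64(0.06), np.float64(-0.13)), (76.0, np.float64(0.17), np.float64(0.18)), (75.0, np.float64(0.1), np.float64(0.01)), (74.0, np.float64(-0.14), np.float64(-0.14)), (73.0, np.float64(0.1), np.float64(0.15)), (72.0, np.float64(-0.05), np.float64(-0.11)), (71.0, np.float64(0.26), np.float64(-0.18)), (70.0, np.float64(0.26), np.float64(-0.08)), (69.0, np.float64(0.03), np.float64(-0.01)), (68.0, np.float64(0.25), np.float64(-0.18)), (67.0, np.float64(0.0), np.float64(-0.09)), (66.0, np.float64(-0.15), np.float64(-0.31)), (65.0, np.float64(0.0), np.float64(0.02)), (64.0, np.float64(0.04), np.float64(0.04)), (63.0, np.float64(0.01), np.float64(-0.2)), (62.0, np.float64(-0.13), np.float64(0.13)), (61.0, np.float64(0.63), np.float64(0.08)), (60.0, np.float64(2.03), np.float64(0.56))]
(0.059999999999999984, np.float64(2.034204307196343))
19.4083 [ 0.44730585 -0.26411028  0.02242597] [-5.22294661e-02 -4.44903186e-04 -3.14144846e+00]
```

```bash
python3 - <<'E'
import cv2
t=cv2.imread("pics/w2.png")[100:300,240:440]
cv2.imwrite("pics/w2c.png",cv2.resize(t,None,fx=3,fy=3,interpolation=cv2.INTER_CUBIC))
E
```

```text
(no output)
```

View pics/w2c.png

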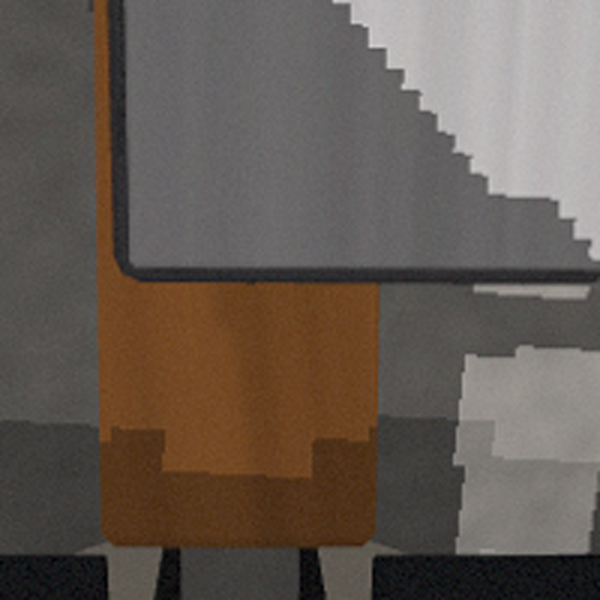

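The wedge sits flush on both fingertips and is under the plate's near-left corner. I'll check the centring, nudge it to about 2.4 N, back off, and then do the press test.

```bash
cat > press.py <<'E'
from push import *
def press(target=7.):
    """closed fingers straight down on the corner over the short foot"""
    o=down(yf+np.pi); x=list(foot)
    move_pose([*x,.09],o); line_to([*x,.068],feed=.05); sleep(.2); z0=ft(20)
    z=.066; F=0; log=[]
    while F<target and z>.056:
        line_to([*x,z],feed=.01); F=(ft(8)-z0)[2]; log.append((round(z*1e3,2),round(read_ee_pos()[2]*1e3,2),round(F,2)))
        z-=.0004
    sleep(.6); f=ft(10)-z0; log.append(("hold",round(read_ee_pos()[2]*1e3,2),f.round(2).tolist()))
    print(*log,sep="\n")
    line_to([*x,.10],feed=.06)
E
python3 - <<'E'
from press import *
import pickle; p=pickle.load(open("w2.pkl","rb"))
c=lambda u,v:(240+(u+.5)/3-.5,100+(v+.5)/3-.5)
print("plate left edge",onz("wrist",c(112,190),.063,p),"near edge",onz("wrist",c(250,280),.063,p))
print("wedge L,R",onz("wrist",c(99,400),.0275,p),onz("wrist",c(377,400),.0275,p),"heel",onz("wrist",c(240,546),.031,p))
zero=np.load("zero.npy"); print("hold push",(ft(20)-zero).round(2))
s,F=creep(.060,.0585,.0002,2.3,zero)
go(foot-s*dr(yf),yf,.025); line_to([*(foot-(s+.025)*dr(yf)),.11],feed=.12); set_gripper(0.)
print(read_time_s()); press(); print(read_time_s())
E
```

```text
plate left edge [ 0.51156806 -0.24757589] near edge [ 0.50281062 -0.26263029]
wedge L,R [ 0.47875634 -0.24245112] [ 0.48091533 -0.28247936] heel [ 0.45869448 -0.26389587]
hold push [-2.19 -0.29  0.17]
[(59.8, np.float64(1.94), np.float64(-0.43)), (59.6, np.float64(2.37), np.float64(-0.93))]
22.1417
(66.0, np.float64(66.28), np.float64(2.68))
(65.6, np.float64(66.03), np.float64(3.62))
(65.2, np.float64(65.65), np.float64(3.35))
(64.8, np.float64(65.28), np.float64(3.72))
(64.4, np.float64(64.93), np.float64(3.8))
(64.0, np.float64(64.56), np.float64(3.62))
(63.6, np.float64(64.17), np.float64(3.98))
(63.2, np.float64(63.8), np.float64(4.04))
(62.8, np.float64(63.42), np.float64(3.9))
(62.4, np.float64(63.09), np.float64(4.38))
(62.0, np.float64(62.99), np.float64(6.81))
(61.6, np.float64(62.91), np.float64(10.31))
('hold', np.float64(62.92), [-2.02, 0.14, 10.09])
28.9167
```

The centring is good, within 1 mm. The press log is odd though: contact came at 66 mm and the corner gave 3 mm at about 4 N before going firm at 63 mm. I'll look at it before drawing conclusions.

```bash
python3 - <<'E'
from h import *
o=down(np.radians(3)+np.pi)
w0=camera("wrist"); import pickle; pickle.dump(camera_params("wrist"),open("w3.pkl","wb"))
s=camera("scene"); cv2.imwrite("pics/w3.png",w0); cv2.imwrite("pics/s3.png",s)
b=cv2.imread("pics/scene0.png")
cr=lambda i:cv2.resize(i[200:300,240:410],(510,300),interpolation=cv2.INTER_CUBIC)
k=cv2.resize(w0[60:300,220:440],(275,300),interpolation=cv2.INTER_CUBIC)
m=np.zeros((600,790,3),np.uint8); m[:300,:510]=cr(b); m[300:,:510]=cr(s); m[:300,512:787]=k
cv2.imwrite("pics/m3.png",m); print(read_ee_pos(),read_time_s())
E
```

```text
[ 0.51675691 -0.26012162  0.09958134] 29.0167
```

View pics/m3.png

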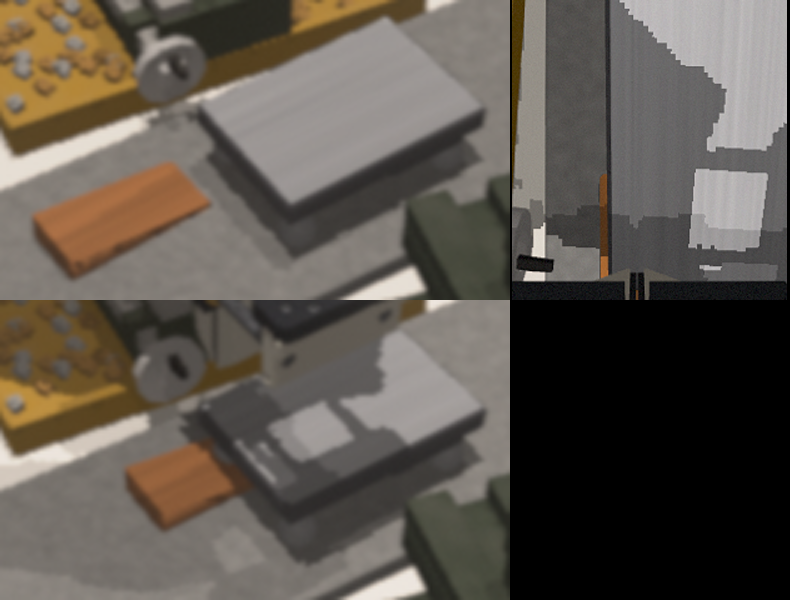

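The plate stands where it was. In the wrist crop the wedge's toe corner shows at the plate's left edge, near full-frame (293.6, 197.6). I'll use that and the scene heel corner to get the wedge's present position.

```bash
python3 - <<'E'
from h import *
import pickle; p=pickle.load(open("w3.pkl","rb")); p2=pickle.load(open("w2.pkl","rb"))
np.set_printoptions(precision=4,suppress=True)
print("toe left now",onz("wrist",(293.6,197.6),.017,p))
print("heel left top scene",onz("scene",(240+127/3,200+180/3),.031),"near bottom",onz("scene",(240+165/3,200+228/3),.015))
print("expected heel mid .4573,-.2636 -> left corner ~ .456,-.2437, right .4584,-.2836; toe left .546,-.239")
# plate left edge in both wrist pictures and scene left corner raised?
print("scene D corner z=.063:",onz("scene",(240+203/3,200+106/3),.063),"before",onz("scene",(240+201/3,200+111/3),.063))
for n,f in (("before","scene0"),("after","s3")):
    im=cv2.imread(f"pics/{f}.png"); g=cv2.cvtColor(im,6)
    print(n,"D col305-308 profile",[g[225:250,c].tolist() for c in (306,309)])
E
```

```text
toe left now [ 0.549  -0.2413]
heel left top scene [ 0.4561 -0.2556] near bottom [ 0.4634 -0.2835]
expected heel mid .4573,-.2636 -> left corner ~ .456,-.2437, right .4584,-.2836; toe left .546,-.239
scene D corner z=.063: [ 0.5039 -0.2556] before [ 0.5011 -0.2583]
before D col305-308 profile [[83, 79, 74, 70, 70, 94, 148, 186, 166, 131, 103, 82, 68, 57, 55, 67, 85, 104, 117, 123, 124, 125, 124, 124, 128], [66, 67, 66, 72, 103, 163, 206, 203, 167, 152, 151, 143, 124, 97, 72, 59, 53, 51, 58, 76, 97, 112, 121, 123, 123]]
after D col305-308 profile [[78, 75, 70, 66, 65, 72, 92, 108, 104, 94, 82, 67, 54, 49, 48, 49, 50, 55, 57, 59, 59, 60, 61, 71, 86], [63, 62, 63, 65, 74, 100, 117, 108, 90, 86, 96, 79, 61, 52, 45, 43, 42, 42, 45, 49, 55, 56, 57, 58, 63]]
```

The wedge is in place, with the toe at x of about 0.548. A light touch on corner D and on the supported neighbour corner will give the plate's true level in robot coordinates.

```bash
cat > touch.py <<'E'
from push import *
def touch(x,z=.0700,stop=.8,zero=None,up=.080):
    o=down(yf+np.pi); line_to([*x,.085],o,feed=.15); sleep(.1); z0=ft(10); F=0
    line_to([*x,z+.0005],feed=.06); log=[]
    while F<stop and z>.060:
        line_to([*x,z],feed=.02); sleep(.02); F=(ft(5)-z0)[2]; log.append((round(read_ee_pos()[2]*1e3,2),round(F,2))); z-=.0005
    print(x,log[-4:],round(read_time_s(),2)); line_to([*x,up],feed=.15)
E
python3 - <<'E'
from touch import *
touch(np.array([.5204,-.3244])); touch(foot); print(read_time_s())
E
```

```text
[ 0.5204 -0.3244] [(np.float64(63.99), np.float64(-0.07)), (np.float64(63.48), np.float64(0.07)), (np.float64(63.11), np.float64(0.6)), (np.float64(62.94), np.float64(5.24))] 35.12
[ 0.517  -0.2605] [(np.float64(69.66), np.float64(0.4)), (np.float64(69.4), np.float64(1.7))] 37.15
37.4
```

The reference corner reads 63.0 mm, so robot z is exact. At D something soft touched at 69.6 mm. The likely cause is the wide gripper body, which lies along y there, brushing the lathe beside it rather than the plate. I'll turn the gripper 90° so its body lies along x, away from the lathe, and repeat the press.

```bash
python3 - <<'E'
from push import *
o=down(yf+np.pi/2)
line_to([.50,-.33,.12],feed=.25); move_pose([.50,-.33,.12],o); x=list(foot)
line_to([*x,.085],feed=.25); sleep(.1); z0=ft(10)
line_to([*x,.066],feed=.06); z=.066; log=[]; F=0
while F<7.5 and z>.0595:
    F=(ft(6)-z0)[2]; log.append((round(read_ee_pos()[2]*1e3,2),round(F,2)))
    if z>.0645 and F>1.2: log.append("early contact"); break
    if F<7.5: z-=.0005; line_to([*x,z],feed=.02)
else:
    sleep(.5); log.append(("hold",read_ee_pos().round(4).tolist(),(ft(8)-z0).round(2).tolist()))
print(*log,sep="\n"); line_to([*x,.10],feed=.12); print(read_time_s())
E
```

```text
(np.float64(65.76), np.float64(-0.46))
(np.float64(65.69), np.float64(-0.55))
(np.float64(65.02), np.float64(-0.48))
(np.float64(64.45), np.float64(-0.32))
(np.float64(63.97), np.float64(-0.17))
(np.float64(63.49), np.float64(-0.29))
(np.float64(63.09), np.float64(0.48))
(np.float64(62.98), np.float64(4.88))
(np.float64(62.87), np.float64(8.64))
('hold', [0.5171, -0.2605, 0.0629], [-2.41, 2.02, 8.76])
43.6917
```

This time there was no early contact. The corner met the finger at 63.1 mm and held 8.7 N with only 0.2 mm of give, as stiff as the reference corner, so the wedge carries it. I'll clear away and hand in.

```bash
python3 - <<'E'
from h import *
line_to([.46,-.30,.25],feed=.2); sleep(.2); print(read_ee_pos(),ft(),read_time_s()); print(sign_off())
E
```

```text
[ 0.45987589 -0.29927475  0.24885498] [ 0.03752487 -0.25737937  0.04632778] 44.9667
the job is handed in; nothing more can be done
None
```

The wedge is snug under the short foot (2.4 N final push) and its corner held an 8.7 N press with about 0.2 mm of give; I signed off at 45 s with the arm clear, but on the first press something, probably the gripper's body on the lathe, took a few newtons, so I turned the gripper 90° and repeated the press.

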